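# Set out the lamp samples on the counter display board

## Task

Set out the lamp samples on the dark display board. Lay the LED driver flat on the board exactly midway between the two wooden stands, its long side pointing from one stand to the other, and then stand the spot lamp, face down as it is now, centred on top of it. Stand the round downlight puck, lens up, centred on the round stand, and stand the small carton upright on the board in front of the square stand (on the robot's side), centred on it and square to it with a gap of 3 cm between them; leave the tall carton, the tape and the screwdriver alone.

Things in the scene. Friction and masses are not known exactly. Their poses are not given: they have to be found in the camera images.
- board: Fixed dark wooden display board, 220 (x) x 400 (y) x 10 mm thick, lying on the counter; it is shifted and turned up to 0.25 rad between starts. Origin on its underside at the point exactly midway between the two stands (not the board's middle: the board reaches 65 mm to +x and 155 mm to -x of the origin, 200 mm to either side in y). Its x points away from the robot, its y along the line from one stand to the other; its top is at z = 10 mm.
- stand_round: Fixed round display stand of pale wood with a grey felt disc on top, diameter 90, height 30 mm, standing on the board 140 mm from the board's origin along +y or -y (the two stands swap sides between starts). Origin: centre of its underside, z up; its top is at z = 30 mm of its own frame, 40 mm over the counter.
- stand_square: Fixed square display stand of pale wood with a square grey felt pad on top, 90 x 90 x 30 mm high, standing on the board 140 mm from the board's origin on the other side from the round stand. Origin: centre of its underside; axes parallel to the board's: -x is its front, the side towards the robot.
- driver: LED driver: loose white flat plastic box with grey terminal covers at both ends, 90 (x, its long side) x 50 (y) x 26 mm high, about 160 g. Origin: centre of its underside, z up. Lies flat on the counter beside the board, turned any way up to 1.2 rad; either end may face either stand.
- spot: Spot lamp: loose reflector lamp standing face down, z up. Metal reflector of 50 mm diameter from z = 0 to 6 mm, tapering to 30 mm at z = 28 mm; above it a white ceramic neck, a cylinder of 30 mm diameter from z = 28 to 60 mm (the place to grip), with two small brass pins on top to z = 66 mm. About 70 g. Origin: centre of its underside (the face).
- puck: Surface downlight: loose white cylinder of 66 mm diameter and 44 mm height with an aluminium ring and a round grey lens with seven small white LEDs on top (z up), about 180 g. Origin: centre of its underside.
- carton: The small carton: loose brown cardboard lamp box, 58 x 58 x 66 mm high, paper tape across the top, about 110 g. Origin: centre of its underside, z up, x and y along its sides.
- tall_carton: Bystander: tall brown carton, 70 x 70 x 125 mm high, beyond the board. Leave it where it is. Origin: centre of its underside.
- tape: Bystander: black roll of tape lying flat, 90 mm outer diameter, 22 mm high, to the right. Leave it where it is. Origin: centre of its underside.
- screwdriver: Bystander: grey-handled screwdriver lying on the counter to the left, about 200 mm long. Leave it where it is. Origin: on the counter under the tool.
Mind the look-alikes: they are no part of the job. There is more than one size of the driver; the one meant has the size given above.

How it is judged:
At the end, for the whole second after the job is handed in: Driver flat on board within 15 mm of the midpoint of the stands, 0.25 rad of their line; spot on it within 12 mm; puck on round stand within 12 mm; carton on board before square stand, gap 30 +- 15 mm, sideways 15 mm, square within 0.25 rad; all upright within 0.1 rad, released, at rest (horizontal distance between driver and board below 0.015 m and z of driver in the frame of board between 0.006 and 0.014 m and angle between the x axis of driver and the y axis of board, either way round below 0.25 rad and horizontal distance between spot and driver below 0.012 m and z of spot in the frame of driver between 0.022 and 0.03 m and horizontal distance between puck and stand_round below 0.012 m and z of puck in the frame of stand_round between 0.026 and 0.034 m and x of carton in the frame of stand_square between -0.119 and -0.089 m and y of carton in the frame of stand_square between -0.015 and 0.015 m and z of carton in the frame of board between 0.006 and 0.014 m and (angle between the x axis of carton and the x axis of stand_square, either way round below 0.25 rad or angle between the x axis of carton and the y axis of stand_square, either way round below 0.25 rad) and angle between each of driver, spot, puck, carton's own z axis and vertical below 0.1 rad and linear speed of each of driver, spot, puck, carton below 0.02 m/s and angular speed of each of driver, spot, puck, carton below 0.2 rad/s); the robot touches nothing.
It fails at once if the tall carton (a bystander) is moved by more than 25 mm (distance of tall_carton from where it was at the start of the episode above 0.025 m).
It fails at once if the tape (a bystander) is moved by more than 25 mm (distance of tape from where it was at the start of the episode above 0.025 m).
It fails at once if the screwdriver (a bystander) is moved by more than 25 mm (distance of screwdriver from where it was at the start of the episode above 0.025 m).
It also fails if it takes over 104 s, if anything falls off the work surface, if the arm or the gripper's body presses on something with over 40 N, if the wrist force passes 120 N, or if a joint passes its speed limit or range.

## Robot

A 7-joint arm with a two-finger parallel gripper is mounted at the origin on the work surface. World frame = base frame: x ahead of the robot, y to its left, z up, the work surface at z = 0. Lengths are in m, angles in rad, forces in N, time in s.
With the tool pointing down it reaches from about 0.35 to 0.9 m from the base axis. Payload 8.1 kg.
Tool frame: the origin (TCP) lies at the very end of the fingers, on their centre line; the grasp point (between the pads) lies 19 mm behind it (arm.grip_depth is the distance from the TCP to the grasp point, in m); x points along the fingers, z is the direction in which the jaws open and shut, and the axes are right-handed (so a half turn about x gives the same grasp; the last joint's range is limited). The gripper opens to 92 mm and grips with 3 to 60 N. Pads are 19 mm wide; open, the fingers measure 130 mm over their backs; the gripper's body (75 mm by 190 mm) begins 47 mm behind the grasp point.
Start: joints at [-1.352, 0.434, 0.025, 1.573, -0.012, 1.134, -0.075], TCP at [0.198, 0.593, 0.198] pointing down, gripper open.
Joint ranges: [-2.62, 2.62], [-0.44, 2.09], [-1.27, 1.32], [0.08, 2.57], [-1.32, 4.46], [0.12, 2], [-2.74, 2.74]. Speed limits (rad/s): [2.22, 2.22, 3.01, 3.01, 3.14, 3.14, 3.14].

## Interface

Orientations are given as a rotation vector (axis times angle).
In Python, from cell import status, cams, arm gives the robot as it stands. The module is installed in compiled form; this text tells all that it offers.
- The arm moves only by the tool step_arm, never from a script. Its argument "rows" is a list of rows, each a list of 7 numbers: the gripper command: -1 is fully open, 1 is shut, values between are in proportion, then the shift along the tool's x, y, z as a fraction of full scale, then the turn, a rotation vector about the tool's x, y, z as a fraction of full scale. In form: [[grip, x, y, z, rx, ry, rz], ...]. A call has 1 to 12 rows; each row is the pose to reach, as a shift and turn from the pose commanded when the call began, along the tool's axes at that moment; what a row does not reach only later rows make up. Full scale, the value 1, is 80 cm for a shift and 60 degrees for a turn. A row lasts 1/12 s, in which the tool goes at most 41.7 mm and 7.16 degrees, less where a joint would pass 70% of its speed; a pose out of reach is approached as far as the arm can. A call with a number of a shift or a turn outside -1 to 1 is refused whole. A call with a gripper value outside its range is refused whole. The fingers move at their own pace and stop on an object; "newtons" is the grip in N (left out, the last holds). Time passes only in rows, so rows that repeat a pose let the fingers close. It gives the time, the measured TCP pose, the force and the opening at its end, in the units of the state.
- status.observe(): the state, without advancing time (a new reading comes with each control period).
- cams.get_image(name): name is "scene" or "top" or "wrist"; returns a dict with "pixels" (420x560x3 uint8, red, green, blue), "range_z" (420x560 float32, m along the optical axis (not along the pixel's ray), 0 where there is no reading), "camera_matrix" (3x3 intrinsics, pixels), "distortion" ([k1, k2, p1, p2, k3] as OpenCV has them; the pictures are not rectified), "eye" and "attitude" of the camera in the world; the wrist camera has in their place "tool_from_camera" (4x4, takes a point from camera to tool coordinates, whose origin is the TCP and whose axes are the tool frame's). Camera axes: x right, y down, z forward; pixel columns grow to the right and rows downward; lengths in m; the calibration is good to about 2 mm. A picture is of the moment at which its call begins: read the wrist's pose just before it.
- arm.sign_off(): hands the job in, once; it reports no verdict.
The state is a dict: "clock": time; "joints": joint angles; "dq": joint speeds; "joint_efforts": joint torques, N m; "position": TCP position; "ee_rot": TCP orientation; "force": force on the tool from outside, world axes, zero at the start; "ft_torque": the same for the moment, N m; "width": opening from 0.0 (shut) to 1.0 (fully open).
Only numpy, scipy, OpenCV 4.12 (cv2) and the standard library are available. Lean on these libraries where they do the work, as an engineer would, in place of code of your own. Each camera call takes 0.05 s, during which the arm holds its last target.

## Working session

There is one attempt and no reset: what is moved stays moved. The work goes in short steps, Python scripts to look and compute and a tool call to move; the robot and the scene stay as the last step left them, time stands still between calls to the robot, and variables do not carry over. Pictures are saved under pics/ and viewed, and the job is handed in when it is done.

Besides the shell and the picture viewer there is one more tool, called after "Call:" by a JSON object that holds its "name" and its "arguments". step_arm: Moves the arm, as the interface text tells. Its arguments: {"type":"object","properties":{"rows":{"type":"array","items":{"type":"array","items":{"type":"number"}}},"newtons":{"type":"number"}},"required":["rows"]}

```bash
mkdir -p pics; python3 - <<'E'
from cell import status,cams,arm
import cv2,numpy as np
s=status.observe();print(s, arm.grip_depth)
for n in ["scene","top"]:
    d=cams.get_image(n);cv2.imwrite(f"pics/{n}0.png",d["pixels"][:,:,::-1]);np.savez(f"{n}0.npz",**d)
    for k in d:
        if k not in("pixels","range_z"):print(k,np.array(d[k]).round(4).tolist())
E
```

```text
{'clock': 0.0, 'joints': array([-1.35156955,  0.43523036,  0.02498828,  1.57408677, -0.01162196,
        1.13399309, -0.07507451]), 'dq': array([ 1.46623298e-03,  1.09668797e-03, -6.10297965e-04, -9.92141162e-04,
       -2.23677814e-03,  3.70901001e-06, -7.44034332e-04]), 'joint_efforts': array([-7.18332212e-04, -6.67857027e+01,  9.84517671e-01, -3.14460468e+01,
       -6.05532154e-02,  4.29262931e-02,  1.50303840e-04]), 'position': array([0.19757252, 0.59237052, 0.19764459]), 'ee_rot': array([-0.96990141,  1.34568643,  0.96820881]), 'force': array([ 0.8853378 , -0.449324  ,  0.70100136]), 'ft_torque': array([ 0.00012844,  0.02763955, -0.03573624]), 'width': 1.0029129521075022} 0.0188
camera_matrix [[457.7397, 0.0, 282.8158], [0.0, 457.7397, 212.4448], [0.0, 0.0, 1.0]]
distortion [-0.1382, 0.0, 0.0, 0.0, 0.0]
eye [1.4133, 0.81, 0.8013]
attitude [-1.0308, -2.2347, 1.2359]
camera_matrix [[391.751, 0.0, 277.3074], [0.0, 391.751, 212.0586], [0.0, 0.0, 1.0]]
distortion [-0.0641, 0.0, 0.0, 0.0, 0.0]
eye [0.4573, 0.013, 1.1871]
attitude [-2.1723, 2.2076, -0.0987]
```

View pics/scene0.png

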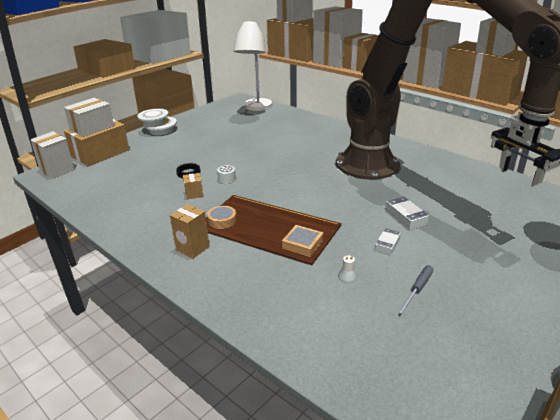

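View pics/top0.png

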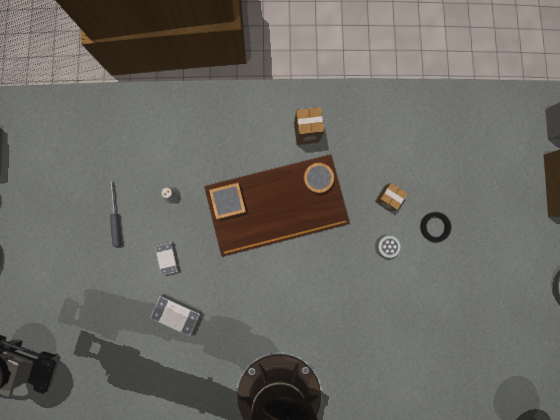

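```bash
cat > h.py <<'E'
import cv2,numpy as np
from scipy.spatial.transform import Rotation as R
def und(d,uv):
    uv=np.asarray(uv,float).reshape(-1,1,2)
    return cv2.undistortPoints(uv,np.array(d["camera_matrix"]),np.array(d["distortion"])).reshape(-1,2)
def pose(d,s=None):
    if "eye" in d: return R.from_rotvec(np.array(d["attitude"])).as_matrix(),np.array(d["eye"])
    T=np.array(d["tool_from_camera"]);Rt=R.from_rotvec(s["ee_rot"]).as_matrix()
    return Rt@T[:3,:3],Rt@T[:3,3]+s["position"]
def plane(d,uv,z,s=None):
    Rm,t=pose(d,s);p=und(d,uv);r=np.c_[p,np.ones(len(p))]@Rm.T
    return t+r*((z-t[2])/r[:,2])[:,None]
def cloud(d,s=None):
    h,w=d["range_z"].shape;u,v=np.meshgrid(np.arange(w),np.arange(h))
    Rm,t=pose(d,s);p=und(d,np.c_[u.ravel(),v.ravel()])
    z=d["range_z"].ravel()
    P=(np.c_[p,np.ones(len(p))]*z[:,None])@Rm.T+t
    P[z<=0]=np.nan
    return P.reshape(h,w,3)
E
python3 - <<'E'
from h import *
d=np.load("top0.npz");P=cloud(d)
def q(u,v):return P[v,u].round(4)
print("counter",q(300,290),q(150,150),q(450,350))
m=((P[...,2]>0.018)&(P[...,0]<1.05)&(P[...,0]>0.2)).astype(np.uint8)
n,l,st,c=cv2.connectedComponentsWithStats(m)
for i in range(1,n):
    if st[i,4]<40:continue
    pts=P[l==i];zt=np.percentile(pts[:,2],90)
    cn,_=cv2.findContours((l==i).astype(np.uint8),0,2)
    uv=max(cn,key=len).reshape(-1,2)
    tp=pts[pts[:,2]>zt-0.006]
    r=cv2.minAreaRect(tp[:,:2].astype(np.float32)*1000)
    print(c[i].round(),st[i,4],"z",zt.round(4),"rect",np.round(r[0],1),np.round(r[1],1),round(r[2],1))
# board by colour
b=d["pixels"].astype(int)
m=((b[...,0]-b[...,2]>20)&(P[...,2]<0.03)&(P[...,2]>-.01)&(P[...,0]<0.9)).astype(np.uint8)
print(m.sum())
E
```

```text
counter [ 0.3105 -0.0698 -0.0034] [ 0.7453  0.385  -0.0009] [ 0.1183 -0.5229  0.0016]
[555. 120.] 339 z 0.0599 rect [ 820.1 -879.9] [99.   7.8] 0.5
[309. 125.] 927 z 0.1271 rect [792.3 -98.7] [71.9 70.5] 6.0
[554. 181.] 718 z 0.0639 rect [ 626.7 -859.6] [182.9  10.5] 0.9
[318. 178.] 736 z 0.0429 rect [ 644.9 -128.7] [86.6 87.7] 89.5
[227. 201.] 959 z 0.0429 rect [579.2 142.9] [90.1 90. ] 13.3
[391. 197.] 526 z 0.0686 rect [ 583.1 -343.5] [59.5 59.7] 56.7
[169. 194.] 151 z 0.0625 rect [604.3 317.8] [27.5 26.6] 70.6
[437. 227.] 332 z 0.0253 rect [ 494.  -485.2] [91.8 81.9] 88.7
[115. 230.] 242 z 0.0267 rect [499.1 481.2] [96.2 25. ] 1.4
[388. 246.] 440 z 0.0478 rect [ 439.2 -329.8] [64.6 63.6] 63.3
[166. 258.] 506 z 0.029 rect [412.9 326.8] [90.7 49. ] 12.3
[558. 286.] 43 z 0.0415 rect [ 300.3 -857.1] [ 5.3 51.5] 87.7
[175. 315.] 1130 z 0.0406 rect [248.3 299. ] [130.8  71.7] 66.1
[ 20. 356.] 1102 z 0.3933 rect [212.2 557.7] [45.5 25.1] 72.8
8491
```

```bash
python3 - <<'E'
import cv2
a=cv2.imread("pics/top0.png")
cv2.imwrite("pics/topz1.png",cv2.resize(a[140:350,100:360],None,fx=3,fy=2.85,interpolation=cv2.INTER_CUBIC))
cv2.imwrite("pics/topz2.png",cv2.resize(a[80:280,290:460],None,fx=3,fy=3,interpolation=cv2.INTER_CUBIC))
E
```

```text
(no output)
```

View pics/topz1.png

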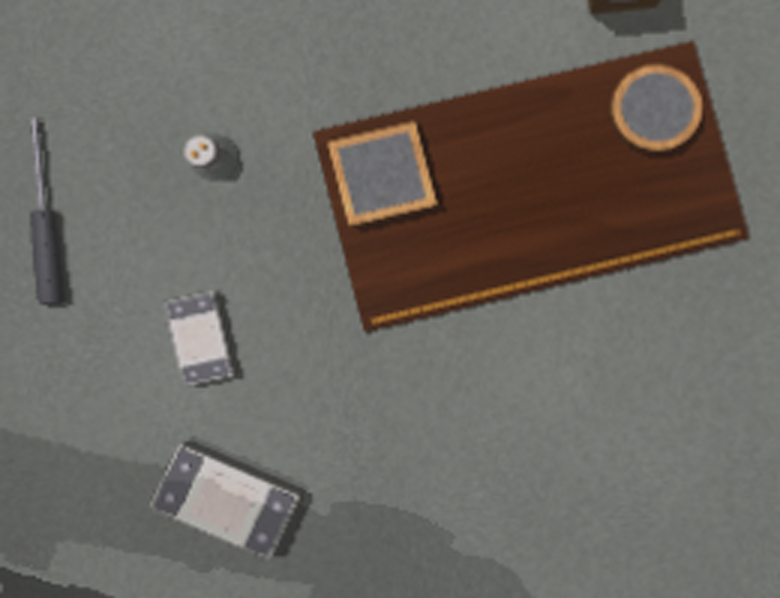

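View pics/topz2.png

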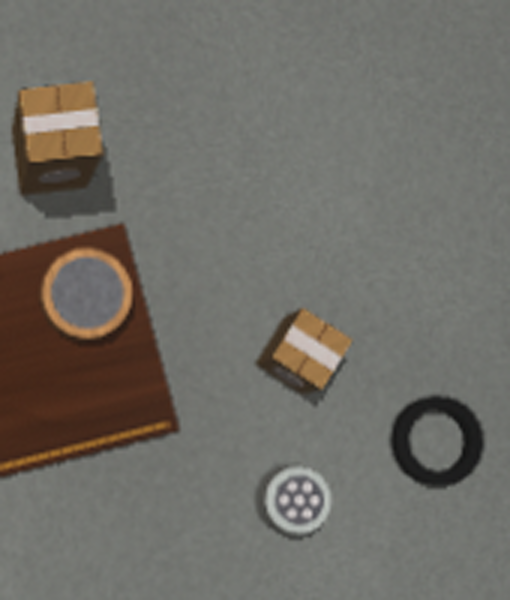

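```bash
cat > m.py <<'E'
from h import *
from cell import status
import sys
def down(yaw):  # tool x down, z along yaw
    z=np.array([np.cos(yaw),np.sin(yaw),0]);x=np.array([0,0,-1.]);y=np.cross(z,x)
    return np.c_[x,y,z]
def fr(base_p,base_R,p,yawdeg):
    Rt=down(np.radians(yawdeg))
    sh=base_R.T@(np.array(p)-base_p)/0.8
    tn=R.from_matrix(base_R.T@Rt).as_rotvec()/np.radians(60)
    return np.round(np.r_[sh,tn],4)
def go(*wps):
    s=status.observe();p=s["position"];Rm=R.from_rotvec(s["ee_rot"]).as_matrix()
    print("t",round(s["clock"],2),"pos",p.round(4),"jawyaw",np.degrees(np.arctan2(Rm[1,2],Rm[0,2])).round(1),"tilt",Rm[:,0].round(3),"w",round(s["width"],3),"q",s["joints"].round(2),"F",s["force"].round(1))
    for w in wps: print(w, fr(p,Rm,w[:3],w[3]).tolist())
E
python3 -c "
from m import *
go((.4129,.3268,.12,102.3),(.4129,.3268,.12,-77.7),(.35,.45,.15,110))"
```

```text
t 0.1 pos [0.1976 0.5924 0.1977] jawyaw 71.6 tilt [-0.    -0.001 -1.   ] w 1.0 q [-1.35  0.44  0.02  1.57 -0.01  1.13 -0.08] F [0.1 0.7 1.5]
(0.4129, 0.3268, 0.12, 102.3) [0.0976, -0.3604, -0.2297, -0.5123, -0.0013, -0.0002]
(0.4129, 0.3268, 0.12, -77.7) [0.0976, -0.3604, -0.2297, 2.4877, -0.0003, 0.0018]
(0.35, 0.45, 0.15, 110) [0.0599, -0.2371, -0.1085, -0.6407, -0.0013, -0.0003]
```

Call:
{"name": "step_arm", "arguments": {"rows": [[-1, 0.0976, -0.36, -0.23, -0.512, 0, 0], [-1, 0.0976, -0.36, -0.23, -0.512, 0, 0], [-1, 0.0976, -0.36, -0.23, -0.512, 0, 0], [-1, 0.0976, -0.36, -0.23, -0.512, 0, 0], [-1, 0.0976, -0.36, -0.23, -0.512, 0, 0], [-1, 0.0976, -0.36, -0.23, -0.512, 0, 0], [-1, 0.0976, -0.36, -0.23, -0.512, 0, 0], [-1, 0.0976, -0.36, -0.23, -0.512, 0, 0], [-1, 0.0976, -0.36, -0.23, -0.512, 0, 0], [-1, 0.0976, -0.36, -0.23, -0.512, 0, 0], [-1, 0.0976, -0.36, -0.23, -0.512, 0, 0]], "newtons": 25}}

```text
clock: 1.02
position: [0.4131, 0.3262, 0.1199]
ee_rot: [-1.363, 1.103, 1.364]
force: [-0.5, -0.7, 0.7]
width: 1.002
```

```bash
cat > w.py <<'E'
from m import *
from cell import cams
def wrist(name):
    s=status.observe();d=cams.get_image("wrist");cv2.imwrite(f"pics/{name}.png",d["pixels"][:,:,::-1])
    np.savez(name+".npz",**d);return s,d,cloud(d,s)
E
python3 - <<'E'
from w import *
s,d,P=wrist("w1")
m=((P[...,2]>0.02)&(P[...,2]<0.035)).astype(np.uint8)
n,l,st,c=cv2.connectedComponentsWithStats(m)
for i in range(1,n):
    if st[i,4]>2000: 
        q=P[l==i];print(c[i].round(),st[i,4],np.median(q[:,2]).round(4),cv2.minAreaRect(q[:,:2].astype(np.float32)*1000))
go((.4129,.3268,.005,102.3))
E
```

```text
[277. 199.] 4680 0.0268 ((413.68670654296875, 328.03302001953125), (89.8466796875, 50.14042282104492), 12.547117233276367)
t 1.07 pos [0.4123 0.3277 0.1203] jawyaw 102.3 tilt [-0.001  0.    -1.   ] w 1.001 q [-0.76  0.36 -0.01  1.91  0.01  0.87  1.01] F [-1.   0.5  0.9]
(0.4129, 0.3268, 0.005, 102.3) [0.1441, -0.0006, -0.0013, -0.0006, 0.0004, -0.0005]
```

View pics/w1.png

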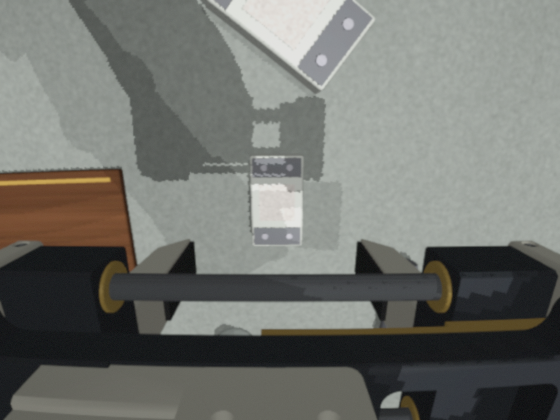

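The wrist view shows the 90×50 driver (pixel 277,199), between the jaws and at the measured place. I'll go down, grip and lift.

Call:
{"name": "step_arm", "arguments": {"rows": [[-1, 0.144, 0, 0, 0, 0, 0], [-1, 0.144, 0, 0, 0, 0, 0], [-1, 0.144, 0, 0, 0, 0, 0], [-1, 0.144, 0, 0, 0, 0, 0], [0.3, 0.144, 0, 0, 0, 0, 0], [0.3, 0.144, 0, 0, 0, 0, 0], [0.3, 0.144, 0, 0, 0, 0, 0], [0.3, 0.144, 0, 0, 0, 0, 0], [0.3, 0.144, 0, 0, 0, 0, 0], [0.3, 0.144, 0, 0, 0, 0, 0], [0.3, 0.144, 0, 0, 0, 0, 0], [0.3, 0.144, 0, 0, 0, 0, 0]], "newtons": 25}}

```text
clock: 2.07
position: [0.4129, 0.3273, 0.0055]
ee_rot: [-1.365, 1.1, 1.365]
force: [0.3, -0.9, -0.1]
width: 0.47
```

```bash
python3 - <<'E'
from m import *
go((.4129,.3268,.12,102.3),(.612,.0071,.12,13.6))
E
```

```text
t 2.07 pos [0.4129 0.3273 0.0055] jawyaw 102.3 tilt [ 0.  0. -1.] w 0.47 q [-0.76  0.52 -0.02  2.01  0.01  0.61  1.  ] F [ 0.3 -0.9 -0.1]
(0.4129, 0.3268, 0.12, 102.3) [-0.1431, 0.0, -0.0006, -0.0005, 0.0003, 0.0004]
(0.612, 0.0071, 0.12, 13.6) [-0.1432, -0.1582, -0.444, 1.4778, 0.0006, 0.0001]
```

Call:
{"name": "step_arm", "arguments": {"rows": [[1, 0, 0, 0, 0, 0, 0], [1, 0, 0, 0, 0, 0, 0], [1, 0, 0, 0, 0, 0, 0], [1, 0, 0, 0, 0, 0, 0], [1, -0.06, 0, 0, 0, 0, 0], [1, -0.06, 0, 0, 0, 0, 0], [1, -0.143, 0, 0, 0, 0, 0], [1, -0.143, 0, 0, 0, 0, 0], [1, -0.143, 0, 0, 0, 0, 0]], "newtons": 25}}

```text
clock: 2.82
position: [0.4153, 0.3296, 0.1249]
ee_rot: [-1.364, 1.091, 1.362]
force: [0.7, 1.1, -0.6]
width: 0.0
```

```bash
python3 - <<'E'
from w import *
s,d,P=wrist("w2")
go((.612,.0071,.12,13.6))
E
```

```text
t 2.87 pos [0.4144 0.3288 0.1226] jawyaw 102.3 tilt [ 0.004  0.004 -1.   ] w 0.004 q [-0.76  0.36 -0.01  1.91  0.01  0.87  1.01] F [ 1.1  0.1 -0.8]
(0.612, 0.0071, 0.12, 13.6) [0.0026, -0.1559, -0.4454, 1.4778, 0.0063, 0.0016]
```

View pics/w2.png

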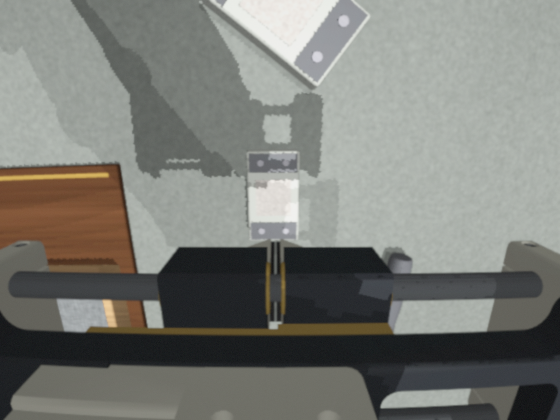

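```bash
python3 - <<'E'
from w import *
for n in("w1","w2"):
    d=np.load(n+".npz");T=d["tool_from_camera"];print(T.round(4).tolist(),d["camera_matrix"].tolist(),d["distortion"])
    Ti=np.linalg.inv(T)
    for x in (0,-.019,-.05,.1):
        p=Ti@np.array([x,0,0,1]);print(x,p[:3].round(4),cv2.projectPoints(p[:3].reshape(1,3),np.zeros(3),np.zeros(3),d["camera_matrix"],d["distortion"])[0].ravel())
    r=d["range_z"];print(r[200,275],r[285,277],r[330,275],r[250,275], r[120,440])
s=status.observe();d=np.load("w2.npz");P=cloud(d,s)
m=((P[...,2]>0.02)&(P[...,2]<0.035)).astype(np.uint8)
n,l,st,c=cv2.connectedComponentsWithStats(m)
for i in range(1,n):
    if st[i,4]>2000: 
        q=P[l==i];print(c[i].round(),st[i,4],np.median(q[:,2]).round(4),cv2.minAreaRect(q[:,:2].astype(np.float32)*1000))
d=cams.get_image("scene");cv2.imwrite("pics/s1.png",cv2.resize(d["pixels"][100:330,300:560,::-1],None,fx=3,fy=2.6))
E
```

```text
[[0.001, -0.2725, 0.9622, -0.1868], [0.0008, -0.9622, -0.2725, 0.0721], [1.0, 0.001, -0.0007, 0.0002], [0.0, 0.0, 0.0, 1.0]] [[301.38301836518036, 0.0, 275.0477093896311], [0.0, 301.38301836518036, 208.43402794334648], [0.0, 0.0, 1.0]] [-0.05606208  0.          0.          0.          0.        ]
0 [-1.000e-04  1.850e-02  1.993e-01] [274.9594327  236.40346193]
-0.019 [-1.000e-04  2.370e-02  1.811e-01] [274.91948689 247.82301966]
-0.05 [-1.000e-04  3.210e-02  1.512e-01] [274.83382702 272.30963407]
0.1 [ 0.     -0.0087  0.2956] [275.08844387 199.51922481]
0.28910702 0.084214345 0.07807044 0.33148178 0.29271764
[[0.001, -0.2725, 0.9622, -0.1867], [0.0008, -0.9622, -0.2725, 0.0721], [1.0, 0.001, -0.0007, 0.0002], [0.0, 0.0, 0.0, 1.0]] [[301.38301836518036, 0.0, 275.0477093896311], [0.0, 301.38301836518036, 208.43402794334648], [0.0, 0.0, 1.0]] [-0.05606208  0.          0.          0.          0.        ]
0 [-1.000e-04  1.850e-02  1.993e-01] [274.95742257 236.40476515]
-0.019 [-1.000e-04  2.370e-02  1.811e-01] [274.91742778 247.82494713]
-0.05 [-1.000e-04  3.210e-02  1.512e-01] [274.83166242 272.31333127]
0.1 [ 0.     -0.0087  0.2955] [275.08659092 199.51939396]
0.29389706 0.08505791 0.078425944 0.15708871 0.2978813
[273. 194.] 4530 0.0245 ((413.03021240234375, 327.17144775390625), (90.25813293457031, 50.05422592163086), 12.675618171691895)
```

View pics/s1.png

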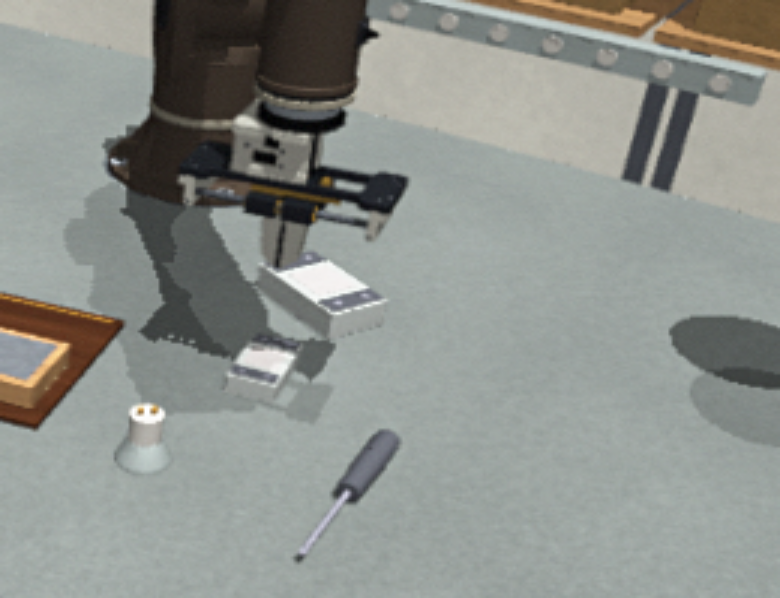

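The jaws closed on nothing, because I started the lift without confirming the grip. The driver is still at (0.413, 0.327). I'll retry in smaller steps and watch the opening.

Call:
{"name": "step_arm", "arguments": {"rows": [[-1, 0, 0, 0, 0, 0, 0], [-1, 0, 0, 0, 0, 0, 0], [-1, 0, 0, 0, 0, 0, 0], [-1, 0, 0, 0, 0, 0, 0], [-1, 0, 0, 0, 0, 0, 0], [-1, 0.08, 0, 0, 0, 0, 0], [-1, 0.08, 0, 0, 0, 0, 0]], "newtons": 25}}

```text
clock: 3.5
position: [0.4126, 0.3272, 0.0539]
ee_rot: [-1.365, 1.099, 1.365]
force: [0.3, -0.1, -0.3]
width: 0.463
```

```bash
python3 - <<'E'
from w import *
go((.4132,.3273,.004,102.4))
E
```

```text
t 3.5 pos [0.4126 0.3272 0.0539] jawyaw 102.3 tilt [ 0.  0. -1.] w 0.463 q [-0.76  0.45 -0.02  1.97  0.01  0.72  1.  ] F [ 0.3 -0.1 -0.3]
(0.4132, 0.3273, 0.004, 102.4) [0.0624, -0.0007, -0.0001, -0.002, 0.0004, 0.0005]
```

```bash
python3 - <<'E'
from w import *
d=np.load("w2.npz");T=d["tool_from_camera"]
c=np.r_[0];
for col in(268,272,278,282):
  for v in range(236,275,4):
    z=d["range_z"][v,col];p=und(d,[[col,v]])[0];q=T@np.r_[p*z,z,1];print(col,v,z.round(4),q[:3].round(4))
import cv2
cv2.imwrite("pics/w2z.png",cv2.resize(d["pixels"][150:300,200:350,::-1],None,fx=4,fy=4))
E
```

```text
268 236 0.3036 [ 0.0978 -0.0373 -0.0071]
268 240 0.1676 [-0.0303  0.0095 -0.0038]
268 244 0.1617 [-0.0364  0.0097 -0.0037]
268 248 0.156 [-0.0422  0.0099 -0.0036]
268 252 0.1515 [-0.0469  0.0097 -0.0034]
268 256 0.1478 [-0.0509  0.0094 -0.0034]
268 260 0.1429 [-0.0559  0.0096 -0.0032]
268 264 0.0862 [-0.1082  0.0333 -0.0019]
268 268 0.0846 [-0.11    0.033  -0.0018]
268 272 0.0842 [-0.1106  0.0321 -0.0018]
272 236 0.3044 [ 0.0985 -0.0376 -0.0031]
272 240 0.3341 [ 0.1251 -0.0526 -0.0034]
272 244 0.1659 [-0.0325  0.0081 -0.0016]
272 248 0.1605 [-0.0381  0.0081 -0.0015]
272 252 0.1561 [-0.0427  0.0078 -0.0015]
272 256 0.1502 [-0.0487  0.0083 -0.0014]
272 260 0.1454 [-0.0537  0.0085 -0.0014]
272 264 0.1417 [-0.0575  0.0083 -0.0013]
272 268 0.1386 [-0.0609  0.008  -0.0013]
272 272 0.1344 [-0.0652  0.0082 -0.0012]
278 236 0.3042 [ 0.0984 -0.0376  0.003 ]
278 240 0.334 [ 0.1251 -0.0526  0.0033]
278 244 0.1644 [-0.0338  0.0086  0.0017]
278 248 0.1608 [-0.0377  0.008   0.0017]
278 252 0.1537 [-0.0449  0.0088  0.0016]
278 256 0.1498 [-0.0491  0.0085  0.0016]
278 260 0.1458 [-0.0533  0.0084  0.0015]
278 264 0.1409 [-0.0583  0.0087  0.0015]
278 268 0.1385 [-0.0609  0.008   0.0015]
278 272 0.1349 [-0.0647  0.0079  0.0014]
282 236 0.3037 [ 0.0979 -0.0374  0.007 ]
282 240 0.1677 [-0.0302  0.0095  0.004 ]
282 244 0.1624 [-0.0357  0.0094  0.0038]
282 248 0.1568 [-0.0415  0.0096  0.0037]
282 252 0.1516 [-0.0469  0.0097  0.0036]
282 256 0.0 [-0.1867  0.0721  0.0002]
282 260 0.1436 [-0.0553  0.0093  0.0034]
282 264 0.0874 [-0.107   0.0328  0.0022]
282 268 0.0853 [-0.1093  0.0326  0.0021]
282 272 0.0835 [-0.1112  0.0324  0.0021]
```

View pics/w2z.png

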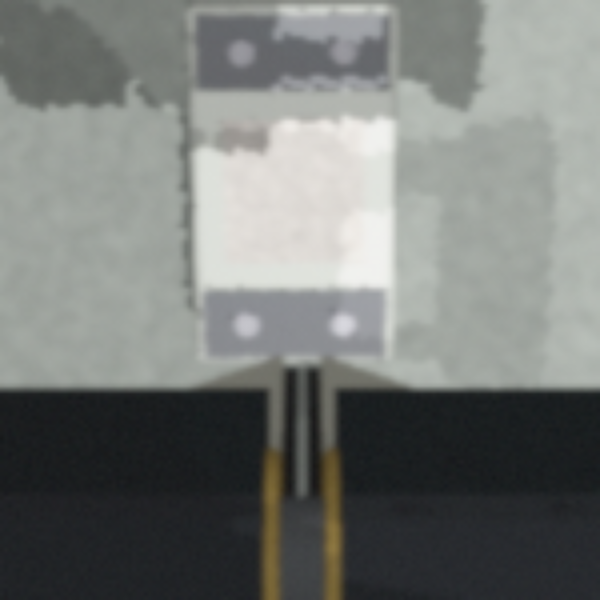

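```bash
python3 - <<'E'
from w import *
for n in("w1","w2"):
  d=np.load(n+".npz");T=d["tool_from_camera"]
  P=cloud(d,dict(ee_rot=np.zeros(3),position=np.zeros(3)))  # tool coords
  z=d["range_z"]
  m=(z>0.05)&(P[...,0]<0.02)&(P[...,0]>-0.09)&(np.abs(P[...,1])<0.03)&(np.abs(P[...,2])<0.1)
  q=P[m];i=np.argsort(-q[:,0])[:8];print(n,m.sum(),q[i].round(4).tolist())
  for lo in np.arange(-.09,.0,.01):
    k=q[(q[:,0]>=lo)&(q[:,0]<lo+.01)]
    if len(k):print(lo.round(2),len(k),k[:,1:].min(0).round(3),k[:,1:].max(0).round(3))
E
```

```text
w1 4428 [[-0.0278, -0.002, 0.0463], [-0.0283, -0.0019, -0.046], [-0.0284, 0.0019, -0.0463], [-0.0284, 0.0064, 0.046], [-0.0286, 0.0052, 0.0461], [-0.0286, 0.0063, -0.0459], [-0.0287, -0.0028, 0.0461], [-0.0287, -0.01, -0.046]]
-0.09 678 [-0.012 -0.049] [0.009 0.049]
-0.08 651 [-0.012 -0.061] [0.011 0.056]
-0.07 916 [-0.012 -0.064] [0.011 0.064]
-0.06 795 [-0.011 -0.063] [0.011 0.064]
-0.05 755 [-0.005 -0.062] [0.01  0.063]
-0.04 585 [-0.011 -0.059] [0.01 0.06]
-0.03 48 [-0.011 -0.052] [0.01  0.049]
w2 856 [[-0.0281, 0.0093, -0.0028], [-0.0286, 0.0089, -0.0022], [-0.0289, 0.009, 0.0029], [-0.0289, 0.0084, 0.0029], [-0.0289, 0.0096, -0.0039], [-0.0289, 0.0078, 0.0023], [-0.029, 0.0079, 0.0001], [-0.0291, 0.0085, -0.0022]]
-0.09 17 [-0.006 -0.002] [0.001 0.003]
-0.08 229 [-0.011 -0.002] [-0.     0.003]
-0.07 65 [ 0.008 -0.002] [0.009 0.002]
-0.06 137 [ 0.008 -0.003] [0.01  0.004]
-0.05 133 [ 0.007 -0.01 ] [0.01  0.004]
-0.04 258 [ 0.007 -0.014] [0.01  0.014]
-0.03 17 [ 0.008 -0.004] [0.01  0.005]
```

```bash
python3 - <<'E'
from w import *
s=status.observe();d=cams.get_image("scene");P=cloud(d)
Rm=R.from_rotvec(s["ee_rot"]).as_matrix();Q=(P-s["position"])@Rm
m=(np.abs(Q[...,1])<.02)&(np.abs(Q[...,2])<.075)&(Q[...,0]<0.02)&(Q[...,0]>-.09)
q=Q[m];print(s["position"],s["width"],m.sum());i=np.argsort(-q[:,0])[:12];print(q[i].round(4))
E
```

```text
[0.41262307 0.32724107 0.05391029] 0.46345332787271154 242
[[-0.0281  0.0091 -0.021 ]
 [-0.0287 -0.0094  0.0232]
 [-0.0301  0.0112 -0.0219]
 [-0.0302 -0.0004 -0.0211]
 [-0.0303 -0.0018 -0.0236]
 [-0.0314 -0.0084 -0.0215]
 [-0.0328 -0.0069 -0.0251]
 [-0.0329 -0.0109  0.0231]
 [-0.0331 -0.0123 -0.0234]
 [-0.0338 -0.0097 -0.0273]
 [-0.0339 -0.0098  0.0285]
 [-0.034  -0.0077  0.022 ]]
```

Both the wrist and the scene camera put the real fingertips about 28 mm behind the reported TCP. That's why the jaws closed above the driver. From here on I'll command z = wanted tip height − 0.028, and watch the force.

Call:
{"name": "step_arm", "arguments": {"rows": [[-1, 0, 0, 0, 0, 0, 0], [-1, 0, 0, 0, 0, 0, 0], [-1, 0, 0, 0, 0, 0, 0], [-1, 0, 0, 0, 0, 0, 0], [-1, 0, 0, 0, 0, 0, 0], [-1, 0.04, 0, 0, 0, 0, 0], [-1, 0.075, 0, 0, 0, 0, 0], [-1, 0.09, 0, 0, 0, 0, 0], [-1, 0.095, 0, 0, 0, 0, 0], [-1, 0.095, 0, 0, 0, 0, 0]], "newtons": 25}}

```text
clock: 4.38
position: [0.4125, 0.3271, -0.0208]
ee_rot: [-1.365, 1.101, 1.366]
force: [0.2, 0.5, 0.5]
width: 0.999
```

Call:
{"name": "step_arm", "arguments": {"rows": [[1, 0, 0, 0, 0, 0, 0], [1, 0, 0, 0, 0, 0, 0], [1, 0, 0, 0, 0, 0, 0], [1, 0, 0, 0, 0, 0, 0], [1, 0, 0, 0, 0, 0, 0], [1, 0, 0, 0, 0, 0, 0], [1, 0, 0, 0, 0, 0, 0], [1, 0, 0, 0, 0, 0, 0], [1, 0, 0, 0, 0, 0, 0]], "newtons": 25}}

```text
clock: 5.13
position: [0.4128, 0.3273, -0.0203]
ee_rot: [-1.365, 1.1, 1.365]
force: [-0.5, -0.1, 3.8]
width: 0.543
```

```bash
python3 - <<'E'
from m import *
go((.4128,.3273,.08,102.3),(.612,.0071,.08,13.6))
E
```

```text
t 5.13 pos [ 0.4128  0.3273 -0.0203] jawyaw 102.3 tilt [ 0.  0. -1.] w 0.543 q [-0.76  0.57 -0.02  2.02  0.02  0.55  1.  ] F [-0.5 -0.1  3.8]
(0.4128, 0.3273, 0.08, 102.3) [-0.1254, -0.0001, -0.0, -0.0005, 0.0001, 0.0001]
(0.612, 0.0071, 0.08, 13.6) [-0.1254, -0.1583, -0.4441, 1.4779, 0.0002, 0.0]
```

Call:
{"name": "step_arm", "arguments": {"rows": [[1, -0.03, 0, 0, 0, 0, 0], [1, -0.08, 0, 0, 0, 0, 0], [1, -0.125, 0, 0, 0, 0, 0], [1, -0.125, -0.158, -0.444, 1, 0, 0], [1, -0.125, -0.158, -0.444, 1, 0, 0], [1, -0.125, -0.158, -0.444, 1, 0, 0], [1, -0.125, -0.158, -0.444, 1, 0, 0], [1, -0.125, -0.158, -0.444, 1, 0, 0], [1, -0.125, -0.158, -0.444, 1, 0, 0], [1, -0.125, -0.158, -0.444, 1, 0, 0], [1, -0.125, -0.158, -0.444, 1, 0, 0], [1, -0.125, -0.158, -0.444, 1, 0, 0]]}}

```text
clock: 6.13
position: [0.611, 0.0071, 0.0792]
ee_rot: [-0.572, 1.495, 0.572]
force: [0.2, 1.1, -2.3]
width: 0.546
```

```bash
python3 - <<'E'
from m import *
go((.612,.0071,.05,13.6),(.612,.0071,-.009,13.6))
E
```

```text
t 6.13 pos [0.611  0.0071 0.0792] jawyaw 41.9 tilt [-0.001  0.    -1.   ] w 0.546 q [-0.31  0.54  0.3   1.76 -0.2   0.87  0.82] F [ 0.2  1.1 -2.3]
(0.612, 0.0071, 0.05, 13.6) [0.0365, -0.0009, 0.0009, 0.4715, -0.0006, -0.0004]
(0.612, 0.0071, -0.009, 13.6) [0.1102, -0.0009, 0.001, 0.4715, -0.0006, -0.0004]
```

Call:
{"name": "step_arm", "arguments": {"rows": [[1, 0, 0, 0, 0.472, 0, 0], [1, 0.02, 0, 0, 0.472, 0, 0], [1, 0.04, 0, 0, 0.472, 0, 0], [1, 0.06, 0, 0, 0.472, 0, 0], [1, 0.085, 0, 0, 0.472, 0, 0], [1, 0.1, 0, 0, 0.472, 0, 0], [1, 0.108, 0, 0, 0.472, 0, 0], [1, 0.11, 0, 0, 0.472, 0, 0], [1, 0.11, 0, 0, 0.472, 0, 0]]}}

```text
clock: 6.88
position: [0.6106, 0.0087, -0.0085]
ee_rot: [-0.192, 1.563, 0.192]
force: [1.0, -0.3, -0.9]
width: 0.543
```

```bash
python3 - <<'E'
from m import *
go((.612,.0071,-.0095,13.6))
E
```

```text
t 6.88 pos [ 0.6106  0.0087 -0.0085] jawyaw 14.0 tilt [-0.  0. -1.] w 0.543 q [-0.36  0.67  0.38  1.83 -0.36  0.71  0.47] F [ 1.  -0.3 -0.9]
(0.612, 0.0071, -0.0095, 13.6) [0.0012, -0.0024, 0.0012, 0.0064, -0.0003, -0.0001]
```

Lower another 1–2 mm, shift it 1.5 mm to centre, and release.

Call:
{"name": "step_arm", "arguments": {"rows": [[1, 0.002, -0.002, 0.001, 0, 0, 0], [1, 0.002, -0.002, 0.001, 0, 0, 0], [-0.3, 0.002, -0.002, 0.001, 0, 0, 0], [-0.3, 0.002, -0.002, 0.001, 0, 0, 0], [-0.3, 0.002, -0.002, 0.001, 0, 0, 0], [-0.3, 0.002, -0.002, 0.001, 0, 0, 0], [-0.3, -0.04, -0.002, 0.001, 0, 0, 0], [-1, -0.09, -0.002, 0.001, 0, 0, 0], [-1, -0.14, -0.002, 0.001, 0, 0, 0], [-1, -0.14, -0.002, 0.001, 0, 0, 0]]}}

```text
clock: 7.72
position: [0.6165, 0.0068, 0.1113]
ee_rot: [-0.191, 1.551, 0.19]
force: [1.9, -1.3, 1.2]
width: 0.82
```

```bash
python3 - <<'E'
from w import *
s,d,P=wrist("w3")
m=((P[...,2]>0.031)&(P[...,2]<0.045)).astype(np.uint8)
n,l,st,c=cv2.connectedComponentsWithStats(m)
for i in range(1,n):
    if st[i,4]>1000: 
        q=P[l==i];print(c[i].round(),st[i,4],np.median(q[:,2]).round(4),cv2.minAreaRect(q[:,:2].astype(np.float32)*1000))
go((.6043,.3178,.1,50),(.6043,.3178,.1,30),(.6043,.3178,.1,14))
E
```

```text
[272.  47.] 10910 0.0407 ((584.4130859375, 133.728271484375), (90.7166976928711, 70.3282241821289), 13.662535667419434)
[270. 203.] 5288 0.0368 ((614.1343383789062, 7.623394012451172), (50.04188537597656, 89.75320434570312), 14.142406463623047)
[270. 316.] 1990 0.0407 ((640.4757080078125, -101.94315338134766), (86.83416748046875, 35.41441345214844), 15.188847541809082)
t 7.77 pos [0.615  0.0072 0.1082] jawyaw 14.0 tilt [ 0.008  0.001 -1.   ] w 0.864 q [-0.41  0.52  0.46  1.74 -0.28  0.93  0.4 ] F [-1.   0.2 -0.4]
(0.6043, 0.3178, 0.1, 50) [0.0104, 0.38, 0.0805, -0.6008, 0.0072, 0.0034]
(0.6043, 0.3178, 0.1, 30) [0.0104, 0.38, 0.0805, -0.2674, 0.0076, 0.0021]
(0.6043, 0.3178, 0.1, 14) [0.0104, 0.38, 0.0805, -0.0008, 0.0078, 0.001]
```

View pics/w3.png

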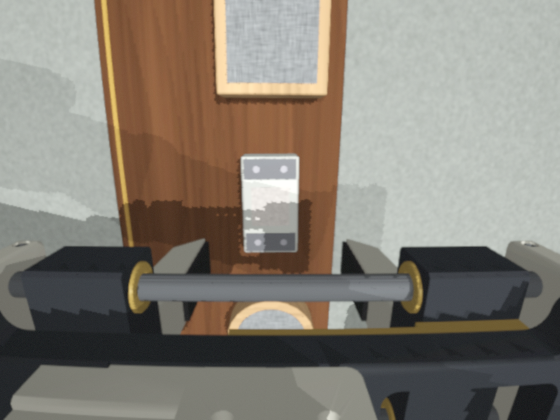

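Call:
{"name": "step_arm", "arguments": {"rows": [[-1, 0.0104, 0.38, 0.08, 0, 0, 0], [-1, 0.0104, 0.38, 0.08, 0, 0, 0], [-1, 0.0104, 0.38, 0.08, 0, 0, 0], [-1, 0.0104, 0.38, 0.08, 0, 0, 0], [-1, 0.0104, 0.38, 0.08, 0, 0, 0], [-1, 0.0104, 0.38, 0.08, 0, 0, 0], [-1, 0.0104, 0.38, 0.08, 0, 0, 0], [-1, 0.0104, 0.38, 0.08, 0, 0, 0], [-1, 0.0104, 0.38, 0.08, 0, 0, 0], [-1, 0.0104, 0.38, 0.08, 0, 0, 0], [-1, 0.0104, 0.38, 0.08, 0, 0, 0]]}}

```text
clock: 8.68
position: [0.6005, 0.3164, 0.0945]
ee_rot: [-0.192, 1.563, 0.189]
force: [0.3, -0.8, 0.4]
width: 1.005
```

```bash
python3 - <<'E'
from w import *
s,d,P=wrist("w4")
m=((P[...,2]>0.045)&(P[...,2]<0.075)&(d["range_z"]>0.1)).astype(np.uint8)
n,l,st,c=cv2.connectedComponentsWithStats(m)
for i in range(1,n):
    if st[i,4]>200: 
        q=P[l==i];q=q[q[:,2]>.055];print(c[i].round(),st[i,4],np.median(q[:,2]).round(4),cv2.minEnclosingCircle(q[:,:2].astype(np.float32)*1000))
go((.6043,.3178,.003,13.9))
E
```

```text
[281. 219.] 1231 0.0606 ((606.3829345703125, 317.77276611328125), 14.855912208557129)
t 8.73 pos [0.6008 0.3158 0.0948] jawyaw 13.8 tilt [-0.    -0.001 -1.   ] w 1.0 q [-0.84  0.64  0.44  1.57 -0.3   1.   -0.07] F [ 0.2 -1.3 -0.2]
(0.6043, 0.3178, 0.003, 13.9) [0.1148, 0.0016, 0.0049, -0.001, -0.0007, 0.0012]
```

View pics/w4.png

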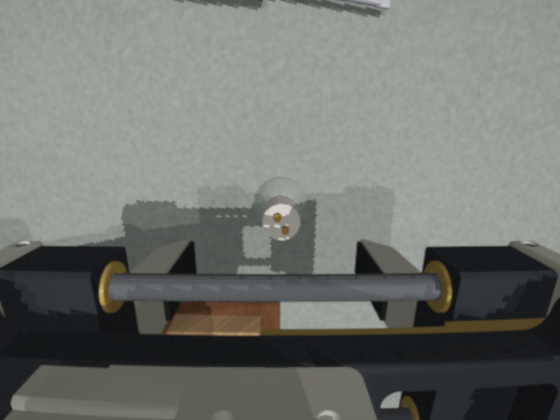

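Call:
{"name": "step_arm", "arguments": {"rows": [[-1, 0.03, 0.001, 0.007, 0, 0, 0], [-1, 0.07, 0.001, 0.007, 0, 0, 0], [-1, 0.1, 0.001, 0.007, 0, 0, 0], [-1, 0.115, 0.001, 0.007, 0, 0, 0], [-1, 0.115, 0.001, 0.007, 0, 0, 0], [1, 0.115, 0.001, 0.007, 0, 0, 0], [1, 0.115, 0.001, 0.007, 0, 0, 0], [1, 0.115, 0.001, 0.007, 0, 0, 0], [1, 0.115, 0.001, 0.007, 0, 0, 0], [1, 0.115, 0.001, 0.007, 0, 0, 0], [1, 0.115, 0.001, 0.007, 0, 0, 0], [1, 0.115, 0.001, 0.007, 0, 0, 0]], "newtons": 15}}

```text
clock: 9.73
position: [0.606, 0.3202, 0.0036]
ee_rot: [-0.191, 1.562, 0.192]
force: [0.8, 0.3, -0.1]
width: 0.542
```

Call:
{"name": "step_arm", "arguments": {"rows": [[1, 0, 0, 0, 0, 0, 0], [1, 0, 0, 0, 0, 0, 0], [1, 0, 0, 0, 0, 0, 0], [1, 0, 0, 0, 0, 0, 0], [1, 0, 0, 0, 0, 0, 0]]}}

```text
clock: 10.15
position: [0.6058, 0.32, 0.0032]
ee_rot: [-0.191, 1.562, 0.191]
force: [-0.6, 0.4, 0.4]
width: 0.324
```

```bash
python3 - <<'E'
from w import *
go((.6135,.0074,.11,14),(.6135,.0074,.039,14))
E
```

```text
t 10.15 pos [0.6058 0.32   0.0032] jawyaw 14.0 tilt [-0. -0. -1.] w 0.324 q [-0.81  0.75  0.39  1.62 -0.35  0.85 -0.03] F [-0.6  0.4  0.4]
(0.6135, 0.0074, 0.11, 14) [-0.1335, -0.3816, -0.0849, -0.0007, -0.0001, 0.0]
(0.6135, 0.0074, 0.039, 14) [-0.0447, -0.3816, -0.0849, -0.0007, -0.0001, 0.0]
```

Call:
{"name": "step_arm", "arguments": {"rows": [[1, -0.04, 0, 0, 0, 0, 0], [1, -0.09, 0, 0, 0, 0, 0], [1, -0.133, -0.03, -0.01, 0, 0, 0], [1, -0.133, -0.379, -0.085, 0, 0, 0], [1, -0.133, -0.379, -0.085, 0, 0, 0], [1, -0.133, -0.379, -0.085, 0, 0, 0], [1, -0.133, -0.379, -0.085, 0, 0, 0], [1, -0.133, -0.379, -0.085, 0, 0, 0], [1, -0.133, -0.379, -0.085, 0, 0, 0], [1, -0.133, -0.379, -0.085, 0, 0, 0], [1, -0.133, -0.379, -0.085, 0, 0, 0], [1, -0.133, -0.379, -0.085, 0, 0, 0]]}}

```text
clock: 11.15
position: [0.6129, 0.0057, 0.1099]
ee_rot: [-0.188, 1.562, 0.186]
force: [0.5, 1.2, -0.8]
width: 0.325
```

```bash
python3 - <<'E'
from w import *
go((.6135,.0094,.041,14))
E
```

```text
t 11.15 pos [0.6129 0.0057 0.1099] jawyaw 13.6 tilt [ 0.    -0.001 -1.   ] w 0.325 q [-0.41  0.52  0.46  1.74 -0.28  0.95  0.4 ] F [ 0.5  1.2 -0.8]
(0.6135, 0.0094, 0.041, 14) [0.0861, 0.0044, 0.0018, -0.0061, 0.0001, 0.001]
```

Call:
{"name": "step_arm", "arguments": {"rows": [[1, 0.02, 0, 0, 0, 0, 0], [1, 0.045, 0, 0, 0, 0, 0], [1, 0.065, 0, 0, 0, 0, 0], [1, 0.08, 0, 0, 0, 0, 0], [1, 0.084, 0, 0, 0, 0, 0], [1, 0.084, 0, 0, 0, 0, 0], [1, 0.084, 0, 0, 0, 0, 0]]}}

```text
clock: 11.73
position: [0.6134, 0.0098, 0.0429]
ee_rot: [-0.192, 1.562, 0.192]
force: [-0.2, 0.5, -0.2]
width: 0.321
```

```bash
python3 - <<'E'
from w import *
s,d,P=wrist("w5")
go((.6135,.0094,.0385,14))
E
```

```text
t 11.78 pos [0.6137 0.0096 0.0433] jawyaw 14.0 tilt [ 0.001  0.    -1.   ] w 0.319 q [-0.39  0.6   0.42  1.79 -0.33  0.82  0.44] F [ 0.2  0.4 -0.3]
(0.6135, 0.0094, 0.0385, 14) [0.0059, -0.0002, -0.0003, -0.0004, 0.0012, 0.0001]
```

View pics/w5.png

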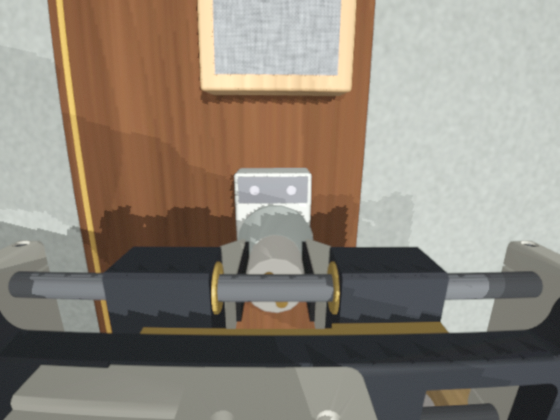

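Centred over the driver laterally. I'll lower it about 4 mm until contact, release, and back off.

Call:
{"name": "step_arm", "arguments": {"rows": [[1, 0.003, 0, 0, 0, 0, 0], [1, 0.005, 0, 0, 0, 0, 0], [1, 0.005, 0, 0, 0, 0, 0]]}}

```text
clock: 12.03
position: [0.6137, 0.0095, 0.0391]
ee_rot: [-0.191, 1.561, 0.191]
force: [-0.1, 1.1, 1.7]
width: 0.322
```

Call:
{"name": "step_arm", "arguments": {"rows": [[-0.2, 0, 0, 0, 0, 0, 0], [-0.2, 0, 0, 0, 0, 0, 0], [-0.2, 0, 0, 0, 0, 0, 0], [-0.2, 0, 0, 0, 0, 0, 0], [-0.6, -0.03, 0, 0, 0, 0, 0], [-0.6, -0.07, 0, 0, 0, 0, 0], [-1, -0.11, 0, 0, 0, 0, 0], [-1, -0.11, 0, 0, 0, 0, 0], [-1, -0.11, 0, 0, 0, 0, 0], [-1, -0.11, 0, 0, 0, 0, 0]]}}

```text
clock: 12.87
position: [0.6126, 0.0096, 0.126]
ee_rot: [-0.191, 1.563, 0.192]
force: [-0.3, 1.3, -0.7]
width: 0.973
```

```bash
python3 - <<'E'
from w import *
s,d,P=wrist("w6")
m=((P[...,2]>0.075)&(P[...,2]<0.11)&(d["range_z"]>0.12)).astype(np.uint8)
n,l,st,c=cv2.connectedComponentsWithStats(m)
for i in range(1,n):
    if st[i,4]>200: 
        q=P[l==i];q=q[q[:,2]>.09];print(c[i].round(),st[i,4],np.median(q[:,2]).round(4),cv2.minEnclosingCircle(q[:,:2].astype(np.float32)*1000))
m=((P[...,2]>0.031)&(P[...,2]<0.045)).astype(np.uint8)
n,l,st,c=cv2.connectedComponentsWithStats(m)
for i in range(1,n):
    if st[i,4]>1000: 
        q=P[l==i];print(c[i].round(),st[i,4],np.median(q[:,2]).round(4),cv2.minAreaRect(q[:,:2].astype(np.float32)*1000))
go((.439,-.330,.11,14),(.439,-.330,.11,-36))
E
```

```text
[277. 223.] 1335 0.0965 ((615.493896484375, 7.670137405395508), 14.969280242919922)
[277.  50.] 10926 0.0407 ((583.4031982421875, 138.1903533935547), (90.78382873535156, 79.60260009765625), 13.696587562561035)
[273. 193.] 2414 0.037 ((614.1948852539062, 7.4736328125), (49.99446105957031, 90.12319946289062), 14.313807487487793)
[272. 316.] 2199 0.0408 ((640.2905883789062, -109.00116729736328), (88.865478515625, 40.64719009399414), 19.951356887817383)
t 12.92 pos [0.6122 0.0095 0.1254] jawyaw 14.0 tilt [-0.002  0.    -1.   ] w 0.992 q [-0.42  0.51  0.47  1.72 -0.27  0.98  0.39] F [0.3 0.5 0. ]
(0.439, -0.33, 0.11, 14) [0.0196, -0.3596, -0.3125, -0.0005, -0.0015, -0.0004]
(0.439, -0.33, 0.11, -36) [0.0196, -0.3596, -0.3125, 0.8328, -0.0016, 0.0002]
```

View pics/w6.png

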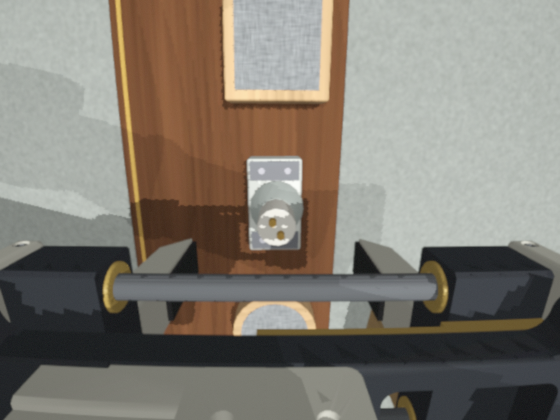

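Call:
{"name": "step_arm", "arguments": {"rows": [[-1, 0.01, -0.359, -0.312, 0.783, 0, 0], [-1, 0.02, -0.359, -0.312, 0.783, 0, 0], [-1, 0.02, -0.359, -0.312, 0.783, 0, 0], [-1, 0.02, -0.359, -0.312, 0.783, 0, 0], [-1, 0.02, -0.359, -0.312, 0.783, 0, 0], [-1, 0.02, -0.359, -0.312, 0.783, 0, 0], [-1, 0.02, -0.359, -0.312, 0.783, 0, 0], [-1, 0.02, -0.359, -0.312, 0.783, 0, 0], [-1, 0.02, -0.359, -0.312, 0.783, 0, 0], [-1, 0.02, -0.359, -0.312, 0.783, 0, 0], [-1, 0.02, -0.359, -0.312, 0.783, 0, 0], [-1, 0.02, -0.359, -0.312, 0.783, 0, 0]]}}

```text
clock: 13.92
position: [0.4393, -0.3293, 0.1094]
ee_rot: [0.453, 1.525, -0.452]
force: [-0.1, 1.1, 0.0]
width: 0.995
```

```bash
python3 - <<'E'
from w import *
s,d,P=wrist("w7")
m=((P[...,2]>0.035)&(P[...,2]<0.08)&(d["range_z"]>0.12)).astype(np.uint8)
n,l,st,c=cv2.connectedComponentsWithStats(m)
for i in range(1,n):
    if st[i,4]>200: 
        q=P[l==i];z=np.median(q[:,2]);q=q[abs(q[:,2]-z)<.006];print(c[i].round(),st[i,4],z.round(4),cv2.minEnclosingCircle(q[:,:2].astype(np.float32)*1000),cv2.minAreaRect(q[:,:2].astype(np.float32)*1000))
go((.4392,-.3298,-.012,-33))
E
```

```text
[438. 132.] 6917 0.0665 ((585.8059692382812, -343.46685791015625), 40.64699935913086) ((585.5992431640625, -343.3349304199219), (58.400413513183594, 59.322879791259766), 55.88730239868164)
[276. 211.] 4268 0.0454 ((439.7497863769531, -331.3152770996094), 32.816551208496094) ((439.706787109375, -330.99798583984375), (64.84965515136719, 64.38678741455078), 57.69923400878906)
t 13.97 pos [ 0.4401 -0.3283  0.1095] jawyaw -33.0 tilt [-0.001  0.001 -1.   ] w 0.996 q [ 0.04  0.47  0.71  1.91 -0.39  0.9   0.36] F [-0.3 -0.5 -0.4]
(0.4392, -0.3298, -0.012, -33) [0.1518, -0.0022, 0.0004, 0.0002, -0.0018, -0.0004]
```

View pics/w7.png

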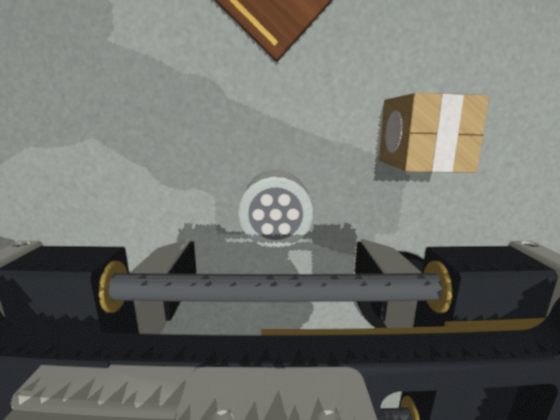

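Call:
{"name": "step_arm", "arguments": {"rows": [[-1, 0.04, -0.003, 0.001, 0, 0, 0], [-1, 0.09, -0.003, 0.001, 0, 0, 0], [-1, 0.13, -0.003, 0.001, 0, 0, 0], [-1, 0.152, -0.003, 0.001, 0, 0, 0], [-1, 0.152, -0.003, 0.001, 0, 0, 0], [1, 0.152, -0.003, 0.001, 0, 0, 0], [1, 0.152, -0.003, 0.001, 0, 0, 0], [1, 0.152, -0.003, 0.001, 0, 0, 0], [1, 0.152, -0.003, 0.001, 0, 0, 0], [1, 0.152, -0.003, 0.001, 0, 0, 0], [1, 0.152, -0.003, 0.001, 0, 0, 0], [1, 0.152, -0.003, 0.001, 0, 0, 0]], "newtons": 25}}

```text
clock: 14.97
position: [0.4401, -0.3321, -0.01]
ee_rot: [0.452, 1.522, -0.451]
force: [-0.7, 2.4, 9.2]
width: 0.712
```

Call:
{"name": "step_arm", "arguments": {"rows": [[1, 0, 0, 0, 0, 0, 0], [1, 0, 0, 0, 0, 0, 0], [1, 0, 0, 0, 0, 0, 0]]}}

```text
clock: 15.22
position: [0.4401, -0.3321, -0.01]
ee_rot: [0.452, 1.522, -0.451]
force: [-0.4, 1.9, 8.3]
width: 0.711
```

```bash
python3 - <<'E'
from w import *
go((.6449,-.1287,.09,-33),(.6449,-.1287,.03,-33))
for t in (.04,):
    pass
# refine round stand in top image: felt ring by colour, plane z=.04
d=np.load("top0.npz");P=cloud(d);m=(P[...,2]>.03)
q=P[(P[...,2]>.034)&(P[...,2]<.05)&(np.hypot(P[...,0]-.645,P[...,1]+.129)<.06)]
u=np.argwhere((P[...,2]>.034)&(P[...,2]<.05)&(np.hypot(P[...,0]-.645,P[...,1]+.129)<.06))[:,::-1]
k=plane(d,u,.04);print(cv2.minEnclosingCircle(k[:,:2].astype(np.float32)*1000))
E
```

```text
t 15.22 pos [ 0.4401 -0.3321 -0.01  ] jawyaw -33.0 tilt [ 0.002 -0.    -1.   ] w 0.711 q [ 0.15  0.64  0.57  1.99 -0.55  0.66  0.5 ] F [-0.4  1.9  8.3]
(0.6449, -0.1287, 0.09, -33) [-0.1246, 0.3527, 0.0763, -0.0002, 0.0014, -0.0009]
(0.6449, -0.1287, 0.03, -33) [-0.0496, 0.3527, 0.0762, -0.0002, 0.0014, -0.0009]
((644.6292114257812, -128.912841796875), 45.10839080810547)
```

Call:
{"name": "step_arm", "arguments": {"rows": [[1, -0.04, 0, 0, 0, 0, 0], [1, -0.09, 0, 0, 0, 0, 0], [1, -0.125, 0, 0, 0, 0, 0], [1, -0.125, 0.06, 0.01, 0, 0, 0], [1, -0.125, 0.353, 0.076, 0, 0, 0], [1, -0.125, 0.353, 0.076, 0, 0, 0], [1, -0.125, 0.353, 0.076, 0, 0, 0], [1, -0.125, 0.353, 0.076, 0, 0, 0], [1, -0.125, 0.353, 0.076, 0, 0, 0], [1, -0.125, 0.353, 0.076, 0, 0, 0], [1, -0.125, 0.353, 0.076, 0, 0, 0], [1, -0.125, 0.353, 0.076, 0, 0, 0]]}}

```text
clock: 16.22
position: [0.6458, -0.1248, 0.0883]
ee_rot: [0.448, 1.524, -0.447]
force: [-0.6, -1.0, -2.0]
width: 0.713
```

Call:
{"name": "step_arm", "arguments": {"rows": [[1, 0, 0, 0, 0, 0, 0], [1, 0, 0, 0, 0, 0, 0]]}}

```text
clock: 16.38
position: [0.6433, -0.1299, 0.0891]
ee_rot: [0.453, 1.523, -0.454]
force: [-0.2, -0.5, -1.8]
width: 0.713
```

```bash
python3 - <<'E'
from w import *
s,d,P=wrist("w8")
go((.6449,-.1289,.034,-33))
E
```

```text
t 16.43 pos [ 0.6433 -0.13    0.0892] jawyaw -33.2 tilt [-0. -0. -1.] w 0.717 q [-0.3   0.66  0.68  1.65 -0.47  1.   -0.05] F [-0.7 -0.8 -2.2]
(0.6449, -0.1289, 0.034, -33) [0.0689, 0.0023, 0.0009, -0.0027, 0.0001, 0.0004]
```

View pics/w8.png

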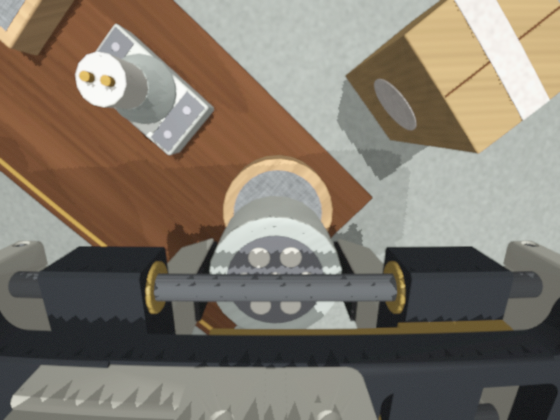

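Call:
{"name": "step_arm", "arguments": {"rows": [[1, 0.02, 0.002, 0.001, 0, 0, 0], [1, 0.045, 0.002, 0.001, 0, 0, 0], [1, 0.06, 0.002, 0.001, 0, 0, 0], [1, 0.068, 0.002, 0.001, 0, 0, 0], [1, 0.072, 0.002, 0.001, 0, 0, 0], [1, 0.074, 0.002, 0.001, 0, 0, 0], [1, 0.074, 0.002, 0.001, 0, 0, 0]]}}

```text
clock: 17.02
position: [0.6459, -0.1281, 0.0304]
ee_rot: [0.452, 1.523, -0.452]
force: [1.7, 0.3, -2.3]
width: 0.715
```

```bash
python3 - <<'E'
from w import *
go((.6449,-.1289,.034,-33))
E
```

```text
t 17.02 pos [ 0.6459 -0.1281  0.0304] jawyaw -33.1 tilt [ 0. -0. -1.] w 0.715 q [-0.28  0.73  0.63  1.69 -0.52  0.9  -0.01] F [ 1.7  0.3 -2.3]
(0.6449, -0.1289, 0.034, -33) [-0.0045, -0.0014, -0.0005, -0.0012, 0.0004, -0.0002]
```

Call:
{"name": "step_arm", "arguments": {"rows": [[1, 0.002, -0.001, 0, 0, 0, 0], [1, 0.003, -0.001, 0, 0, 0, 0], [1, 0.003, -0.001, 0, 0, 0, 0]]}}

```text
clock: 17.27
position: [0.6463, -0.1281, 0.03]
ee_rot: [0.453, 1.521, -0.45]
force: [-6.1, 3.5, 18.6]
width: 0.716
```

Call:
{"name": "step_arm", "arguments": {"rows": [[1, -0.002, 0, 0, 0, 0, 0], [1, -0.002, 0, 0, 0, 0, 0], [-1, -0.002, 0, 0, 0, 0, 0], [-1, -0.002, 0, 0, 0, 0, 0], [-1, -0.002, 0, 0, 0, 0, 0], [-1, -0.002, 0, 0, 0, 0, 0], [-1, -0.03, 0, 0, 0, 0, 0], [-1, -0.07, 0, 0, 0, 0, 0], [-1, -0.11, 0, 0, 0, 0, 0], [-1, -0.11, 0, 0, 0, 0, 0], [-1, -0.11, 0, 0, 0, 0, 0], [-1, -0.11, 0, 0, 0, 0, 0]]}}

```text
clock: 18.27
position: [0.6452, -0.1278, 0.1147]
ee_rot: [0.452, 1.524, -0.451]
force: [-0.6, -0.3, -0.3]
width: 1.001
```

```bash
python3 - <<'E'
from w import *
s,d,P=wrist("w9")
m=((P[...,2]>0.07)&(P[...,2]<0.098)&(d["range_z"]>0.12)).astype(np.uint8)
n,l,st,c=cv2.connectedComponentsWithStats(m)
for i in range(1,n):
    if st[i,4]>200: 
        q=P[l==i];z=np.median(q[:,2]);q=q[abs(q[:,2]-z)<.006];print(c[i].round(),st[i,4],z.round(4),cv2.minEnclosingCircle(q[:,:2].astype(np.float32)*1000))
m=((P[...,2]>0.034)&(P[...,2]<0.047)&(np.hypot(P[...,0]-.645,P[...,1]+.129)<.055)); q=P[m]; print(cv2.minEnclosingCircle(q[:,:2].astype(np.float32)*1000))
go((.585,-.3434,.1,-34.1))
E
```

```text
[389. 106.] 1366 0.0846 ((762.9800415039062, -100.98812866210938), 35.032936096191406)
[131.  90.] 2029 0.0959 ((615.4197387695312, 7.354472637176514), 15.39845085144043)
[277. 221.] 5603 0.0855 ((647.2908325195312, -128.9145050048828), 33.022708892822266)
((647.7607421875, -128.14242553710938), 44.555728912353516)
t 18.32 pos [ 0.6447 -0.1276  0.1141] jawyaw -33.0 tilt [-0.002  0.001 -1.   ] w 1.001 q [-0.32  0.64  0.69  1.62 -0.45  1.05 -0.06] F [ 0.4  0.  -0.5]
(0.585, -0.3434, 0.1, -34.1) [0.0176, -0.2668, 0.0844, 0.0181, -0.0016, 0.0004]
```

View pics/w9.png

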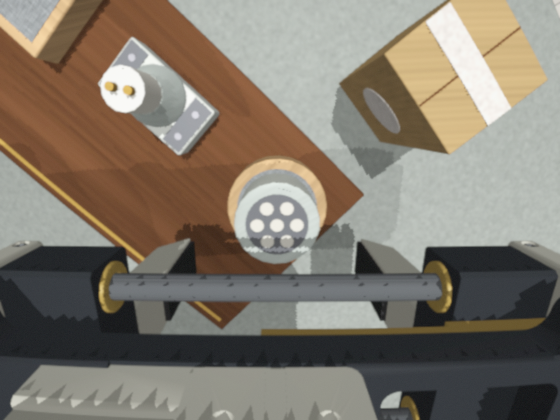

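Call:
{"name": "step_arm", "arguments": {"rows": [[-1, 0.018, -0.267, 0.084, 0.018, 0, 0], [-1, 0.018, -0.267, 0.084, 0.018, 0, 0], [-1, 0.018, -0.267, 0.084, 0.018, 0, 0], [-1, 0.018, -0.267, 0.084, 0.018, 0, 0], [-1, 0.018, -0.267, 0.084, 0.018, 0, 0], [-1, 0.018, -0.267, 0.084, 0.018, 0, 0], [-1, 0.018, -0.267, 0.084, 0.018, 0, 0], [-1, 0.018, -0.267, 0.084, 0.018, 0, 0], [-1, 0.018, -0.267, 0.084, 0.018, 0, 0]]}}

```text
clock: 19.07
position: [0.5856, -0.3421, 0.0995]
ee_rot: [0.467, 1.522, -0.464]
force: [0.6, 0.0, 0.8]
width: 1.002
```

```bash
python3 - <<'E'
from w import *
s,d,P=wrist("w10")
m=((P[...,2]>0.058)&(P[...,2]<0.075)&(d["range_z"]>0.12)).astype(np.uint8)
n,l,st,c=cv2.connectedComponentsWithStats(m)
for i in range(1,n):
    if st[i,4]>200: 
        q=P[l==i];z=np.median(q[:,2]);q=q[abs(q[:,2]-z)<.006];print(c[i].round(),st[i,4],z.round(4),cv2.minAreaRect(q[:,:2].astype(np.float32)*1000))
go((.5855,-.3434,-.005,-34.1))
E
```

```text
[276. 222.] 5475 0.0666 ((586.0991821289062, -344.05841064453125), (59.11802673339844, 58.094242095947266), 56.52231979370117)
t 19.12 pos [ 0.586  -0.3416  0.0998] jawyaw -34.0 tilt [-0.001  0.002 -1.   ] w 0.997 q [ 0.04  0.68  0.67  1.58 -0.47  1.05  0.25] F [0.4 0.2 0.9]
(0.5855, -0.3434, -0.005, -34.1) [0.131, -0.0024, 0.001, 0.0021, -0.0016, -0.0011]
```

View pics/w10.png

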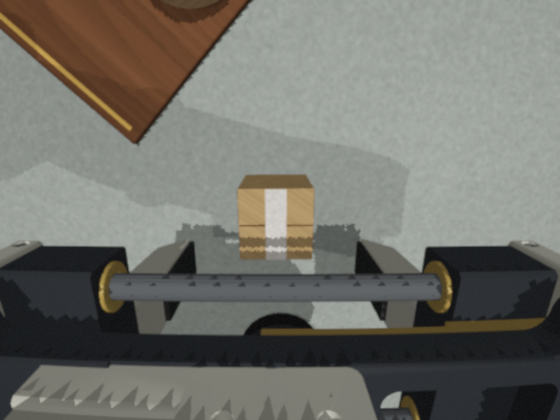

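Call:
{"name": "step_arm", "arguments": {"rows": [[-1, 0.04, -0.002, 0.001, 0, 0, 0], [-1, 0.08, -0.002, 0.001, 0, 0, 0], [-1, 0.115, -0.002, 0.001, 0, 0, 0], [-1, 0.131, -0.002, 0.001, 0, 0, 0], [-1, 0.131, -0.002, 0.001, 0, 0, 0], [1, 0.131, -0.002, 0.001, 0, 0, 0], [1, 0.131, -0.002, 0.001, 0, 0, 0], [1, 0.131, -0.002, 0.001, 0, 0, 0], [1, 0.131, -0.002, 0.001, 0, 0, 0], [1, 0.131, -0.002, 0.001, 0, 0, 0], [1, 0.131, -0.002, 0.001, 0, 0, 0], [1, 0.131, -0.002, 0.001, 0, 0, 0]], "newtons": 20}}

```text
clock: 20.12
position: [0.5854, -0.3458, -0.0032]
ee_rot: [0.466, 1.519, -0.466]
force: [-1.1, 2.5, 6.0]
width: 0.632
```

Call:
{"name": "step_arm", "arguments": {"rows": [[1, 0, 0, 0, 0, 0, 0], [1, 0, 0, 0, 0, 0, 0], [1, 0, 0, 0, 0, 0, 0]]}}

```text
clock: 20.37
position: [0.5854, -0.3458, -0.0032]
ee_rot: [0.466, 1.519, -0.466]
force: [-0.1, 0.6, 5.7]
width: 0.634
```

```bash
python3 - <<'E'
from w import *
go((.5857,-.3434,.13,-34.1),(.478,-.3,.13,-60),(.478,.1185,.13,-76.4))
E
```

```text
t 20.37 pos [ 0.5854 -0.3458 -0.0032] jawyaw -34.1 tilt [ 0.001 -0.    -1.   ] w 0.634 q [ 0.09  0.79  0.6   1.65 -0.55  0.87  0.32] F [-0.1  0.6  5.7]
(0.5857, -0.3434, 0.13, -34.1) [-0.1665, 0.0027, -0.0012, -0.0001, 0.0008, -0.0005]
(0.478, -0.3, 0.13, -60) [-0.1666, -0.0278, -0.1431, 0.4316, 0.0006, -0.0006]
(0.478, 0.1185, 0.13, -76.4) [-0.1666, 0.4053, -0.4365, 0.7049, 0.0005, -0.0007]
```

Call:
{"name": "step_arm", "arguments": {"rows": [[1, -0.04, 0, 0, 0, 0, 0], [1, -0.09, 0, 0, 0, 0, 0], [1, -0.14, 0, 0, 0, 0, 0], [1, -0.166, 0.02, -0.02, 0, 0, 0], [1, -0.166, 0.404, -0.437, 0.705, 0, 0], [1, -0.166, 0.404, -0.437, 0.705, 0, 0], [1, -0.166, 0.404, -0.437, 0.705, 0, 0], [1, -0.166, 0.404, -0.437, 0.705, 0, 0], [1, -0.166, 0.404, -0.437, 0.705, 0, 0], [1, -0.166, 0.404, -0.437, 0.705, 0, 0], [1, -0.166, 0.404, -0.437, 0.705, 0, 0], [1, -0.166, 0.404, -0.437, 0.705, 0, 0]]}}

```text
clock: 21.37
position: [0.5034, 0.0029, 0.1287]
ee_rot: [1.033, 1.312, -1.033]
force: [1.6, 0.5, -1.2]
width: 0.63
```

```bash
python3 - <<'E'
from w import *
go((.4762,.118,.13,-76.4))
E
```

```text
t 21.37 pos [0.5034 0.0029 0.1287] jawyaw -76.5 tilt [-0.  0. -1.] w 0.63 q [-0.85  0.46  1.02  2.01 -0.48  0.94 -0.91] F [ 1.6  0.5 -1.2]
(0.4762, 0.118, 0.13, -76.4) [-0.0016, 0.0007, -0.1478, -0.001, -0.0001, 0.0002]
```

Call:
{"name": "step_arm", "arguments": {"rows": [[1, 0, 0.001, -0.14, 0, 0, 0], [1, 0, 0.001, -0.14, 0, 0, 0], [1, 0, 0.001, -0.14, 0, 0, 0], [1, 0, 0.001, -0.14, 0, 0, 0], [1, 0, 0.001, -0.14, 0, 0, 0], [1, 0, 0.001, -0.14, 0, 0, 0]]}}

```text
clock: 21.87
position: [0.4789, 0.1095, 0.1289]
ee_rot: [1.033, 1.312, -1.033]
force: [0.9, -0.1, -1.5]
width: 0.629
```

```bash
python3 - <<'E'
from w import *
s,d,P=wrist("w11")
go((.4762,.118,.009,-76.4))
E
```

```text
t 21.92 pos [0.4791 0.1089 0.129 ] jawyaw -76.5 tilt [ 0. -0. -1.] w 0.633 q [-1.1   0.44  1.05  2.03 -0.48  0.93 -1.12] F [-0.   0.1 -1.4]
(0.4762, 0.118, 0.009, -76.4) [0.15, -0.0009, -0.012, -0.0016, 0.0003, -0.0004]
```

View pics/w11.png

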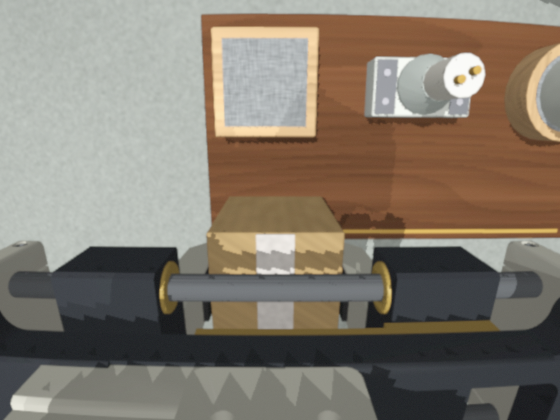

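```bash
python3 - <<'E'
from w import *
s=status.observe();d=np.load("w11.npz");P=cloud(d,s)
m=((P[...,2]>0.032)&(P[...,2]<0.048)&(np.hypot(P[...,0]-.58,P[...,1]-.14)<.08)).astype(np.uint8)
n,l,st,c=cv2.connectedComponentsWithStats(m)
for i in range(1,n):
    if st[i,4]>1000:
        q=P[l==i];r=cv2.minAreaRect(q[:,:2].astype(np.float32)*1000);print(r,np.median(q[:,2]))
E
```

```text
((582.5123901367188, 142.89154052734375), (89.65645599365234, 90.51447296142578), 13.351724624633789) 0.040794067662445754
```

Call:
{"name": "step_arm", "arguments": {"rows": [[1, 0.03, 0.002, -0.011, 0, 0, 0], [1, 0.075, 0.002, -0.011, 0, 0, 0], [1, 0.115, 0.002, -0.011, 0, 0, 0], [1, 0.14, 0.002, -0.011, 0, 0, 0], [1, 0.148, 0.002, -0.011, 0, 0, 0], [1, 0.15, 0.002, -0.011, 0, 0, 0], [1, 0.15, 0.002, -0.011, 0, 0, 0]]}}

```text
clock: 22.5
position: [0.4791, 0.1178, 0.0094]
ee_rot: [1.034, 1.311, -1.034]
force: [0.2, -0.1, -0.7]
width: 0.632
```

```bash
python3 - <<'E'
from w import *
go((.479,.118,.007,-76.4))
E
```

```text
t 22.5 pos [0.4791 0.1178 0.0094] jawyaw -76.5 tilt [ 0.001 -0.    -1.   ] w 0.632 q [-0.93  0.61  0.83  2.13 -0.72  0.7  -0.95] F [ 0.2 -0.1 -0.7]
(0.479, 0.118, 0.007, -76.4) [0.003, -0.0, -0.0002, -0.0021, 0.0004, -0.0005]
```

Call:
{"name": "step_arm", "arguments": {"rows": [[1, 0.002, 0, 0, 0, 0, 0], [1, 0.003, 0, 0, 0, 0, 0], [1, 0.003, 0, 0, 0, 0, 0]]}}

```text
clock: 22.75
position: [0.479, 0.1193, 0.0072]
ee_rot: [1.034, 1.312, -1.031]
force: [0.6, -0.4, -0.9]
width: 0.631
```

Call:
{"name": "step_arm", "arguments": {"rows": [[-1, 0, 0, 0, 0, 0, 0], [-1, 0, 0, 0, 0, 0, 0], [-1, 0, 0, 0, 0, 0, 0], [-1, 0, 0, 0, 0, 0, 0], [-1, 0, 0, 0, 0, 0, 0], [-1, -0.03, 0, 0, 0, 0, 0], [-1, -0.08, 0, 0, 0, 0, 0], [-1, -0.13, 0, 0, 0, 0, 0], [-1, -0.15, 0, 0, 0, 0, 0], [-1, -0.15, 0, 0, 0, 0, 0], [-1, -0.15, 0, 0, 0, 0, 0]]}}

```text
clock: 23.67
position: [0.4788, 0.1196, 0.1271]
ee_rot: [1.034, 1.312, -1.03]
force: [0.5, 0.4, -1.2]
width: 1.002
```

```bash
python3 - <<'E'
from w import *
s,d,P=wrist("w12")
def rect(lo,hi,nm,area=300):
    m=((P[...,2]>lo)&(P[...,2]<hi)&(d["range_z"]>.12)).astype(np.uint8)
    n,l,st,c=cv2.connectedComponentsWithStats(m)
    for i in range(1,n):
        if st[i,4]>area:
            q=P[l==i];print(nm,c[i].round(),np.median(q[:,2]).round(4),cv2.minAreaRect(q[:,:2].astype(np.float32)*1000))
rect(.07,.083,"carton");rect(.032,.048,"stand")
go((.3,.3,.2,-76.4))
E
```

```text
carton [447.  86.] 0.0761 ((612.1474609375, 15.4948148727417), (29.39183235168457, 14.319275856018066), 24.193822860717773)
carton [276. 212.] 0.0766 ((481.52276611328125, 119.53609466552734), (57.4733772277832, 58.14776611328125), 13.646590232849121)
stand [276.  84.] 0.0407 ((582.0327758789062, 143.4263916015625), (89.37047576904297, 90.77499389648438), 13.721192359924316)
stand [547.  99.] 0.0404 ((635.2632446289062, -98.89804077148438), (82.2348403930664, 28.694931030273438), 22.911418914794922)
stand [415.  94.] 0.0372 ((614.3480834960938, 7.7769317626953125), (51.50648498535156, 90.92769622802734), 13.931321144104004)
t 23.72 pos [0.478  0.1194 0.1261] jawyaw -76.4 tilt [-0.     0.001 -1.   ] w 1.001 q [-1.11  0.45  1.05  2.03 -0.49  0.93 -1.14] F [-1.2 -0.3 -0.4]
(0.3, 0.3, 0.2, -76.4) [-0.0922, -0.163, -0.2718, 0.0005, -0.0006, 0.0001]
```

View pics/w12.png

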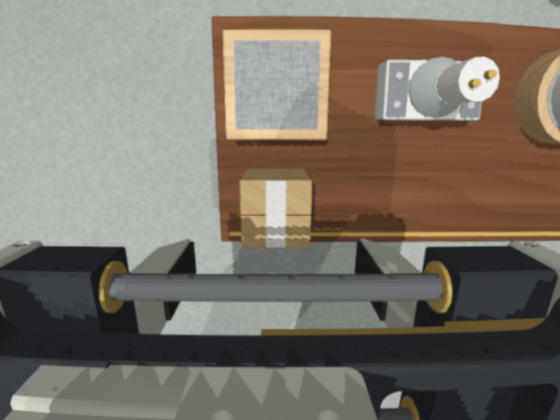

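Call:
{"name": "step_arm", "arguments": {"rows": [[-1, -0.09, -0.1, -0.2, 0, 0, 0], [-1, -0.09, -0.1, -0.2, 0, 0, 0], [-1, -0.09, -0.1, -0.2, 0, 0, 0], [-1, -0.09, -0.1, -0.2, 0, 0, 0], [-1, -0.09, -0.1, -0.2, 0, 0, 0], [-1, -0.09, -0.1, -0.2, 0, 0, 0], [-1, -0.09, -0.1, -0.2, 0, 0, 0], [-1, -0.09, -0.1, -0.2, 0, 0, 0]]}}

```text
clock: 24.38
position: [0.3623, 0.2555, 0.1976]
ee_rot: [1.03, 1.313, -1.033]
force: [0.5, -1.0, 0.2]
width: 0.999
```

```bash
python3 - <<'E'
from w import *
d=cams.get_image("top");P=cloud(d)
cv2.imwrite("pics/top9.png",cv2.resize(d["pixels"][80:300,100:460,::-1],None,fx=2.2,fy=2.2))
m=((P[...,2]>0.018)&(P[...,0]<1.0)&(P[...,0]>0.3)&(abs(P[...,1])<.6)).astype(np.uint8)
n,l,st,c=cv2.connectedComponentsWithStats(m)
for i in range(1,n):
    if st[i,4]<60:continue
    q=P[l==i];z=np.percentile(q[:,2],90);q=q[q[:,2]>z-.006];r=cv2.minAreaRect(q[:,:2].astype(np.float32)*1000)
    print(c[i].round(),z.round(3),np.round(r[0],1),np.round(r[1],1),round(r[2],1))
E
```

```text
[309. 125.] 0.127 [792.8 -99. ] [72.2 71.1] 6.1
[318. 178.] 0.087 [ 644.  -128.6] [64. 63.] 18.8
[273. 190.] 0.095 [612.4   6.3] [26.1 28.2] 44.7
[227. 201.] 0.043 [579.1 143.1] [90.2 90.4] 13.2
[115. 230.] 0.027 [499.5 480.7] [97.  24.1] 4.9
[437. 227.] 0.025 [ 494.  -485.3] [92.9 81.8] 88.9
[235. 235.] 0.079 [478.  119.1] [57.6 58. ] 13.1
[121. 315.] 0.674 [320.9 228.3] [41.8 78.4] 0.1
```

View pics/top9.png

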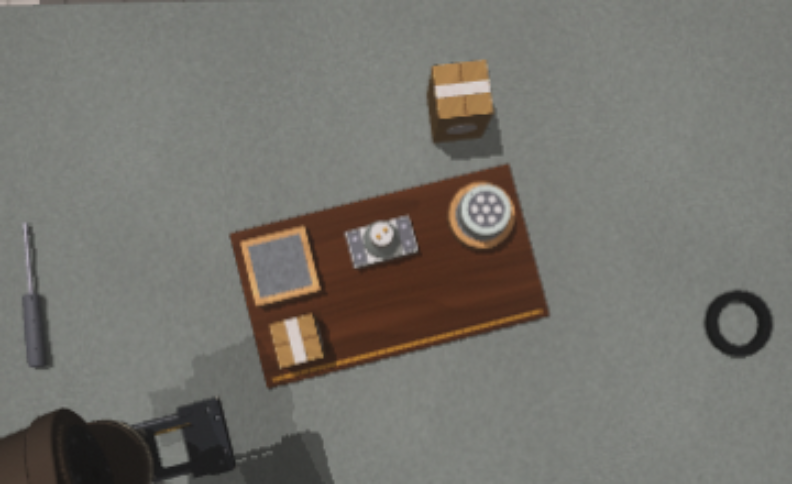

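The final top view shows the puck on the round stand (485,210), the spot on the driver midway (380,237), and the carton in front of the square stand (297,340). The bystanders haven't moved. I'm handing the job in.

```bash
python3 -c "
from cell import arm
print(arm.sign_off())"
```

```text
the job is handed in; nothing more can be done
None
```

The job is handed in at about 24 s: driver, spot lamp, puck and small carton are all set out as asked. `sign_off` reports no verdict, so the results below are my own last camera checks.

| Check | Measured | Limit |
|---|---|---|
| Driver from the midpoint of the stands | about 2 mm | 15 mm |
| Driver angle to the stands' line | under 1° | 0.25 rad (14°) |
| Spot from the driver's centre | about 1.5 mm | 12 mm |
| Puck from the round stand's centre | about 1 mm | 12 mm |
| Carton gap to the square stand | about 29 mm | 30 ± 15 mm |
| Carton sideways offset | under 1 mm by wrist camera, about 1 mm by top camera | 15 mm |
| Carton angle to the stand | under 1° | 0.25 rad (14°) |

The tall carton, tape and screwdriver moved less than 1 mm in the top view. The gripper was open and well clear of everything at hand-in.

**Failed first grasp:** the jaws closed above the driver and caught nothing. Both the wrist and scene cameras showed the real fingertips about 28 mm short of the reported TCP, contrary to the interface text. I corrected all later heights for this, and the driver had not been disturbed.

**Disagreements:** the top and wrist cameras differed by 2–3 mm, which is close to their stated calibration. While setting the puck down I pressed it onto the stand with about 19 N for a moment, then eased off before releasing.

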